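# Sort the luthier's clamps and planes

## Robot

A 6-joint arm with a two-finger parallel gripper is mounted at the origin on the work surface. World frame = base frame: x ahead of the robot, y to its left, z up, the work surface at z = 0. Lengths are in mm, angles in rad, forces in N, time in s.
With the tool pointing down it reaches from about 300 to 775 mm from the base axis. Payload 14.6 kg.
Tool frame: the origin (TCP) lies between the finger pads; the fingertips stand 19 mm ahead of it and the grasp point (between the pads) is the TCP; z points along the fingers, y is the line along which they close (so a half turn about z gives the same grasp; the last joint's range is limited). The gripper opens to 94 mm and grips with 3 to 60 N. Pads are 16 mm wide; open, the fingers measure 119 mm over their backs; the gripper's body (75 mm by 177 mm) begins 78 mm behind the grasp point.
Start: joints at [-1.375, 0.3, 1.521, -0, 1.321, -0.067], TCP at [142.875, -531.108, 189.446] pointing down, gripper open.
Joint ranges: [-3.03, 3.03], [-0.79, 2.21], [0.23, 2.52], [-1.04, 4.18], [0, 3.07], [-2.55, 2.55]. Speed limits (rad/s): [2.22, 2.22, 2.57, 3.14, 3.14, 3.14].

## Interface

Orientations are given as [roll, pitch, yaw] about the fixed x, y, z axes, in that order (R = Rz(yaw) Ry(pitch) Rx(roll)).
In Python, from cell import monitor, imaging, job, find_in, trace gives the robot as it stands. The module is installed in compiled form; this text tells all that it offers.
- The arm moves only by the tool arm_command, never from a script. Its argument "steps" is a list of rows, each a list of 5 numbers: the opening, from 0 (shut) to 1 (fully open), then the shift along the tool's x, y, z in mm, then the turn about the tool's z in degrees. In form: [[gripper, dx, dy, dz, turn], ...]. A call has 1 to 20 rows; each row is the pose to reach, as a shift and turn from the pose commanded when the call began, along the tool's axes at that moment; what a row does not reach only later rows make up. A row lasts 1/8 s, in which the tool goes at most 62.5 mm and 10.7 degrees, less where a joint would pass 70% of its speed; a pose out of reach is approached as far as the arm can. A call with a gripper value outside its range is refused whole. The fingers move at their own pace and stop on an object; "force" is the grip in N (left out, the last holds). Time passes only in rows, so rows that repeat a pose let the fingers close. It gives the time, the measured TCP pose, the force, the opening and the grip force at its end, in the units of the state.
- monitor.read_state(): the state, without advancing time (a new reading comes with each control period).
- imaging.camera(name): name is "scene" or "top"; returns a dict with "img" (384x512x3 uint8, red, green, blue), "mtx" (3x3 intrinsics, pixels), "view" (4x4, takes a point from world to camera coordinates). Camera axes: x right, y down, z forward; pixel columns grow to the right and rows downward; lengths in mm; the calibration is good to about 2 mm. A picture is of the moment at which its call begins. There is no depth.
- job.sign_off(): hands the job in; it is judged then, once.
Trained networks look in a picture, given as the dict that the camera call returned (one of the last four; its "shot" number tells which), for a name from the list of things; names that differ only in an ending like _2 or _b are one class to them, and where a whole thing is asked for, a point or a joint stands for the part that bears it (a point fixed in the world has none). Each returns a list of dicts, best first, with "p" (0 to 1); they miss things now and then, are a little off and sometimes report something else, mostly with a low value. They report only what shows in the picture. A call takes as long as a camera call.
- find_in(picture, target): "rect" ([centre column, centre row, width, height] in pixels, round what is visible of it).
- trace(picture, target): "region" (384x512 bool, what is visible of it) and "rect" ([centre column, centre row, width, height] in pixels, round what is visible of it).
The state is a dict: "clock": time; "joints": joint angles; "qd": joint speeds; "effort": joint torques, N m; "eef_pos": TCP position; "eef_rot": TCP orientation; "wrist_force": force on the tool from outside, world axes, zero at the start; "moment": the same for the moment, N m; "finger_gap": finger opening in mm; "finger_force": force on a finger pad.
Only numpy, scipy, OpenCV 4.12 (cv2) and the standard library are available. Lean on these libraries where they do the work, as an engineer would, in place of code of your own. Each camera call takes 0.05 s, during which the arm holds its last target. There are 200 camera calls.

## Task

Clear the violin maker's bench: stand the two short spool clamps upright in the round steel dish and the tall spool clamp upright in the small square box, and set both brass finger planes sole down, side by side or end to end, in the oblong cork-floored tray. Each must stand flat on the floor of its container; leave the varnish jar and the sanding block where they are.

Things in the scene. Friction and masses are not known exactly. Their poses are not given: they have to be found in the camera images.
- short_clamp_a_center (a point): Short (violin) spool clamp, upright: two wooden spools, 32 mm in diameter, 16 mm thick, fixed on a steel rod, at 0-16 mm and 22-38 mm above its foot, a brass wing nut 24 mm wide on top; 50 mm tall. The two short clamps are alike. Origin on its axis, half-way up (25 mm above its foot); z up. About 60 g; starts standing on the bench.
- short_clamp_b_center (a point): Short (violin) spool clamp, upright: two wooden spools, 32 mm in diameter, 16 mm thick, fixed on a steel rod, at 0-16 mm and 22-38 mm above its foot, a brass wing nut 24 mm wide on top; 50 mm tall. The two short clamps are alike. Origin on its axis, half-way up (25 mm above its foot); z up. About 60 g; starts standing on the bench.
- tall_clamp_center (a point): Tall (cello) spool clamp, upright: like the short ones but larger: spools 46 mm in diameter, 20 mm thick, at 0-20 mm and 32-52 mm above its foot, wing nut on top; 72 mm tall. Origin on its axis, half-way up (36 mm above its foot); z up. About 140 g; starts standing on the bench.
- large_plane_center (a point): Large finger plane, of brass: an oval block with upright sides, 54 mm long, 30 mm wide, 30 mm high, sole down, with a small slanted steel blade and dark wedge sticking up about 9 mm out of its top. Its origin is at the middle of the brass block, 15 mm above its sole; x is along its length, y across its width, z up. Weighs about 200 g; starts sole down on the bench.
- small_plane_center (a point): Small finger plane, of brass: an oval block with upright sides, 42 mm long, 24 mm wide, 26 mm high, sole down, with a small slanted steel blade and dark wedge sticking up about 9 mm out of its top. Its origin is at the middle of the brass block, 13 mm above its sole; x is along its length, y across its width, z up. Weighs about 120 g; starts sole down on the bench.
- plane_tray: Oblong dark wooden tray with a cork floor, fixed to the bench: 160 mm (its x) by 100 mm (its y) outside, 14 mm high, walls and floor 5 mm thick, open on top. Its origin is the centre of its underside, on the bench.
- round_dish: Round shallow steel dish, fixed to the bench: 136 mm in outer diameter, 18 mm high, wall 4 mm, flat floor 5 mm thick, open on top. Its origin is the centre of its underside, on the bench.
- square_box: Small square wooden box, fixed to the bench: 86 by 86 mm outside, 24 mm high, walls and floor 6 mm thick, open on top. Its origin is the centre of its underside, on the bench; x and y are along its sides.
- varnish_jar_center (a point): Amber glass varnish jar with a metal cap, 48 mm in diameter, 56 mm tall, loose on the bench; a bystander to be left alone. Its origin is on its axis, half-way up.
- sanding_block_center (a point): Pale wooden sanding block with a cork sole, 64 by 36 mm, 28 mm high, loose on the bench; a bystander to be left alone. Its origin is its centre, x along its length.

How it is judged:
By the outcome, as a careful person would: the job done as asked, in the order asked, and still so for the second after the job is handed in, with the robot touching nothing.
It also fails if it takes over 136 s, if anything falls off the work surface, if the arm or the gripper's body presses on something with over 40 N, if the wrist force passes 120 N, or if a joint passes its speed limit or range.

## Working session

There is one attempt and no reset: what is moved stays moved. The work goes in short steps, Python scripts to look and compute and a tool call to move; the robot and the scene stay as the last step left them, time stands still between calls to the robot, and variables do not carry over. Pictures are saved under pics/ and viewed, at most 14 in all, crops included, and the job is handed in when it is done.

Besides the shell and the picture viewer there is one more tool, called after "Request:" as name(argument=value, ...) on one line, values as JSON. arm_command: Moves the arm, as the interface text tells. Its arguments: {"type":"object","properties":{"steps":{"type":"array","items":{"type":"array","items":{"type":"number"}}},"force":{"type":"number"}},"required":["steps"]}

```bash
mkdir -p pics
cat > h.py <<'E'
import numpy as np, cv2
from cell import monitor, imaging, job, find_in, trace
def ray(c,u,v,z):
    M=c["mtx"]; V=np.array(c["view"]); R=V[:3,:3]; t=V[:3,3]
    o=-R.T@t; d=R.T@np.linalg.inv(M)@np.array([u,v,1.])
    return (o+d*(z-o[2])/d[2])
def save(c,n): cv2.imwrite("pics/"+n,c["img"][:,:,::-1])
def proj(c,p):
    V=np.array(c["view"]); q=V[:3,:3]@np.array(p)+V[:3,3]; q=np.array(c["mtx"])@q; return q[:2]/q[2]
E
python3 - <<'E'
from h import *
np.set_printoptions(precision=3,suppress=True)
s=monitor.read_state(); print({k:np.round(v,3) for k,v in s.items()})
a=imaging.camera("top"); b=imaging.camera("scene")
im=np.vstack([a["img"],b["img"]]); 
save(a,"top0.png"); save(b,"scene0.png")
for c in (a,b):
    V=np.array(c["view"]); print("campos",-V[:3,:3].T@V[:3,3], V[:3,:3].tolist())
    for n in ["short_clamp_a_center","tall_clamp_center","large_plane_center","small_plane_center","plane_tray","round_dish","square_box","varnish_jar_center","sanding_block_center"]:
        print(n,[(np.round(r["rect"],1).tolist(),round(float(r["p"]),2)) for r in find_in(c,n)[:4]])
E
```

```text
{'clock': np.float64(0.0), 'joints': array([-1.375,  0.3  ,  1.522, -0.   ,  1.321, -0.067]), 'qd': array([ 0.   ,  0.   , -0.   , -0.   ,  0.002,  0.001]), 'effort': array([  0.001, -53.18 , -35.274,   0.071,   0.024,  -0.   ]), 'eef_pos': array([ 142.816, -530.84 ,  188.884]), 'eef_rot': array([-3.14 , -0.   ,  0.263]), 'wrist_force': array([-0.081, -0.03 , -0.28 ]), 'moment': array([ 0.013, -0.039, -0.004]), 'finger_force': np.float64(0.0), 'finger_gap': np.float64(93.853)}
campos [ 339.452    9.909 1092.153] [[-0.015778284758027845, -0.99981970946198, -0.010563820400632341], [-0.9814347611349521, 0.017506157230757095, -0.19099566512094365], [0.1911461623106104, 0.007354116559739969, -0.9815340348676413]]
short_clamp_a_center [([229.7, 222.1, 14.5, 12.8], 0.57), ([333.4, 168.8, 9.3, 18.4], 0.4)]
tall_clamp_center [([177.2, 233.4, 22.3, 20.9], 0.8)]
large_plane_center [([321.1, 228.4, 24.6, 18.8], 0.81), ([272.6, 162.3, 39.4, 30.3], 0.37)]
small_plane_center [([363.8, 217.4, 14.1, 9.1], 0.53), ([409.9, 199.4, 55.1, 50.7], 0.33)]
plane_tray [([411.0, 199.6, 55.7, 53.8], 0.62), ([127
[... 288 characters left out ...]
6446281834, 0.9185064576255487, -0.006767216981068906], [0.5206962574765075, 0.21803918031637615, -0.8254297809607557], [-0.7566870656853213, -0.3298557308083769, -0.5644642428687665]]
short_clamp_a_center [([300.8, 207.1, 11.4, 20.3], 0.6)]
tall_clamp_center [([353.0, 211.3, 22.0, 24.8], 0.86)]
large_plane_center [([221.6, 188.3, 17.5, 21.6], 0.62)]
small_plane_center [([184.3, 182.6, 8.2, 16.2], 0.64)]
plane_tray [([405.8, 254.9, 52.1, 63.5], 0.62)]
round_dish [([137.3, 185.3, 51.6, 31.4], 0.89)]
square_box [([230.2, 238.1, 50.5, 36.5], 0.97)]
varnish_jar_center [([319.4, 239.2, 19.1, 24.3], 0.64)]
sanding_block_center [([408.9, 253.3, 51.9, 58.7], 0.73), ([263.9, 201.8, 24.5, 14.6], 0.6)]
```

Run:
```python
import cv2
a=cv2.imread("pics/top0.png")[125:275,90:460]; cv2.imwrite("pics/top0c.png",cv2.resize(a,(800,324),interpolation=cv2.INTER_CUBIC))
b=cv2.imread("pics/scene0.png")[140:310,90:460]; cv2.imwrite("pics/scene0c.png",cv2.resize(b,(800,368),interpolation=cv2.INTER_CUBIC))
```

```text
(no output)
```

View pics/top0c.png

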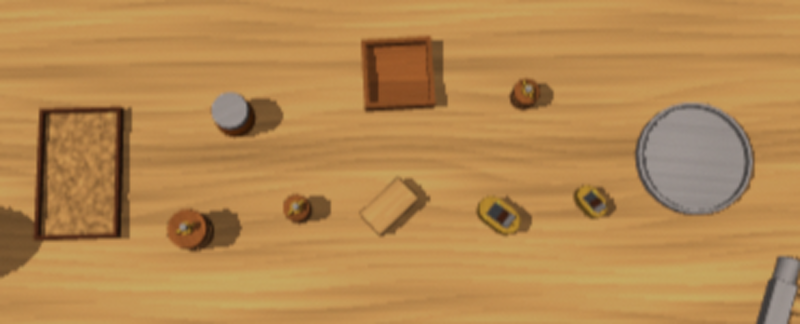

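View pics/scene0c.png

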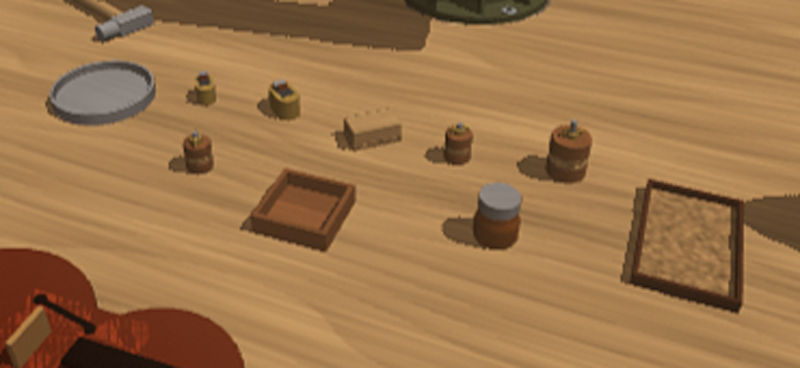

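The top view shows the tray on the left (127,205), the box at (274,160) and the dish at (410,199). The short clamps are at (229,222) and (333,168), the tall clamp at (177,233), and the large and small planes at (320,225) and (364,218). The scene view agrees with this. Next I fit the poses by silhouette in both views.

```bash
cat >> h.py <<'E'
from scipy.optimize import minimize
def ell(a,b,z0,z1,n=40):
    t=np.linspace(0,2*np.pi,n,endpoint=False)
    return np.vstack([np.c_[a*np.cos(t),b*np.sin(t),0*t+z] for z in (z0,z1)])
def box(a,b,h): return np.array([[x,y,z] for x in(-a,a) for y in(-b,b) for z in(0,h)],float)
blade=lambda h:np.array([[0,0,h+9.]])
SH={"short_clamp_a_center":np.vstack([ell(16,16,0,38),ell(3,3,50,50)]),"tall_clamp_center":np.vstack([ell(23,23,0,52),ell(3,3,72,72)]),
"large_plane_center":np.vstack([ell(27,15,0,30),blade(30)]),"small_plane_center":np.vstack([ell(21,12,0,26),blade(26)]),
"plane_tray":box(80,50,14),"round_dish":ell(68,68,0,18),"square_box":box(43,43,24),
"varnish_jar_center":ell(24,24,0,56),"sanding_block_center":box(32,18,28)}
S=4
def mask(c,P,x,y,w,z=0):
    Q=P@np.array([[np.cos(w),np.sin(w),0],[-np.sin(w),np.cos(w),0],[0,0,1]])+[x,y,z]
    V=np.array(c["view"]);q=(Q@V[:3,:3].T+V[:3,3])@np.array(c["mtx"]).T
    h=cv2.convexHull((q[:,:2]/q[:,2:]).astype(np.float32))
    m=np.zeros((384*S,512*S),np.uint8); cv2.fillConvexPoly(m,np.round((h+.5)*S).astype(np.int32),1)
    return cv2.resize(m.astype(np.float32),(512,384),interpolation=cv2.INTER_AREA)
def fit(n,views,x0,z=0,yaws=(0,)):
    """views: list of (cam, region); returns x,y,yaw, iou"""
    P=SH[n]
    def cost(p):
        r=0
        for c,g in views:
            m=mask(c,P,p[0],p[1],p[2] if len(p)>2 else 0,z); r+=np.minimum(m,g).sum()/np.maximum(m,g).sum()
        return -r/len(views)
    best=None
    for w in yaws:
        p0=[*x0] if len(yaws)==1 else [*x0,w]
        sx=np.array([p0]+[np.array(p0)+np.eye(len(p0))[i]*(8 if i<2 else .3) for i in range(len(p0))])
        r=minimize(cost,p0,method="Nelder-Mead",options=dict(initial_simplex=sx,xatol=.05,fatol=1e-4,maxiter=150))
        if best is None or r.fun<best.fun: best=r
    return np.round(best.x,2),round(-best.fun,3)
def regs(c,n): return [(r["region"].astype(np.float32),r["rect"],r["p"]) for r in trace(c,n)]
def pick(c,n,xyz):
    u=proj(c,xyz); L=[r for r in regs(c,n) if np.hypot(*(np.array(r[1][:2])-u))<12]
    return L[0][0] if L else None
E
cat > m.py <<'E'
from h import *
a=imaging.camera("top"); b=imaging.camera("scene")
T={"A":("short_clamp_a_center",(333,168),25),"B":("short_clamp_a_center",(229.5,222),25),"tall":("tall_clamp_center",(177,233),36),
"large":("large_plane_center",(321,227),15),"small":("small_plane_center",(364,217.5),13),"tray":("plane_tray",(127,205),7),"dish":("round_dish",(410.5,199),9),
"box":("square_box",(274,161),12),"jar":("varnish_jar_center",(197,176),28),"block":("sanding_block_center",(269,222),14)}
Y={"large","small","tray","box","block"}
for k,(n,px,h) in T.items():
    p=ray(a,*px,h); ga=pick(a,n,p); gb=pick(b,n,p)
    y=(-.6,0,.6,1.2) if k in Y else (0,)
    print(k,np.round(p[:2],1),end=" ")
    for v in ([(a,ga)],[(b,gb)],[(a,ga),(b,gb)]):
        v=[q for q in v if q[1] is not None]
        if v: print(*fit(n,v,p[:2],0,y),end=" | ")
        else: print("none",end=" | ")
    print()
E
time python3 m.py
```

```text
A [ 589.3 -166.9] none | none | none | 
B [452.5 103.9] [453.45 109.98] 0.876 | [458.6  111.62] 0.896 | [454.62 110.61] 0.858 | 
tall [425.8 235.4] [430.21 234.61] 0.905 | [436.06 234.95] 0.915 | [430.34 234.61] 0.889 | 
large [ 436.7 -130.4] [ 442.52 -128.29    0.95] 0.912 | [ 447.54 -126.44    1.05] 0.931 | [ 443.56 -128.67    1.02] 0.879 | 
small [ 459.5 -242.5] [ 456.98 -239.06    0.7 ] 0.897 | none | [ 456.98 -239.06    0.7 ] 0.897 | 
tray [503.7 374.9] [5.0323e+02 3.7677e+02 2.0000e-02] 0.972 | [5.0835e+02 3.7600e+02 2.0000e-02] 0.972 | [5.0469e+02 3.7658e+02 1.0000e-02] 0.956 | 
dish [ 506.4 -367.5] [ 507.97 -366.18] 0.975 | [ 512.4  -364.76] 0.957 | [ 509.82 -366.21] 0.951 | 
box [614.3 -13.4] [619.53 -10.66   1.61] 0.946 | [ 6.2332e+02 -1.0830e+01  4.0000e-02] 0.964 | [ 6.214e+02 -1.130e+01  3.000e-02] 0.94 | 
jar [573.7 188.3] [568.39 187.3 ] 0.818 | [572.9  187.08] 0.88 | [569.5  186.94] 0.835 | 
block [451.9   2.9] [455.08   3.64   2.35] 0.892 | [462.84   3.05   2.29] 0.933 | [457.45   2.57  -0.77] 0.855 | 
real	0m21.123s
user	0m34.831s
sys	0m19.237s
```

Run:
```python
from h import *
a=imaging.camera("top"); b=imaging.camera("scene")
for n in ["short_clamp_a_center","short_clamp_b_center","tall_clamp_center"]:
    for c in (a,b): print(n,[(np.round(r[1],1).tolist(),round(float(r[2]),2),int(r[0].sum())) for r in regs(c,n)])
# small plane scene
print([(np.round(r[1],1).tolist(),round(float(r[2]),2)) for r in regs(b,"small_plane_center")])
# subpixel template match of B onto A
for c,pb,pa in ((a,(227.5,221),(333,168)),(b,(302,206),(182,210))):
    g=c["img"]; w=10
    t=cv2.getRectSubPix(g,(2*w+1,2*w+1),pb); x,y=map(int,pa)
    R=cv2.matchTemplate(g[y-22:y+23,x-22:x+23],t,cv2.TM_CCOEFF_NORMED); _,s,_,l=cv2.minMaxLoc(R)
    q=(x-22+l[0]+w,y-22+l[1]+w); print(s,q)
# colour blob of A and B
for c,ps in ((a,[(227.5,221),(333,168)]),(b,[(302,206),(182,210)])):
    hsv=cv2.cvtColor(c["img"],cv2.COLOR_RGB2HSV)
    for p in ps:
        x,y=map(int,p); 
        gm=np.full((384,512),cv2.GC_BGD,np.uint8); gm[y-14:y+15,x-11:x+12]=cv2.GC_PR_FGD; cv2.circle(gm,(x,y),3,cv2.GC_FGD,-1)
        cv2.grabCut(c["img"].copy(),gm,None,np.zeros((1,65)),np.zeros((1,65)),4,cv2.GC_INIT_WITH_MASK)
        g=((gm==1)|(gm==3)).astype(np.float32); 
        print("gc",p,g.sum(),*fit("short_clamp_a_center",[(c,g)],ray(c,*p,25)[:2]))
```

```text
short_clamp_a_center [([227.9, 223.0, 14.8, 12.2], 0.41, 116)]
short_clamp_a_center [([301.9, 208.2, 8.9, 22.2], 0.63, 213)]
short_clamp_b_center [([332.1, 167.2, 8.1, 11.8], 0.59, 115)]
short_clamp_b_center [([181.4, 209.9, 9.6, 17.3], 0.78, 177)]
tall_clamp_center [([176.5, 232.4, 25.0, 21.7], 0.78, 316), ([333.5, 168.6, 10.7, 16.9], 0.65, 154)]
tall_clamp_center [([354.9, 211.9, 20.7, 28.9], 0.84, 424)]
[([184.8, 181.2, 6.8, 19.0], 0.64)]
0.8398106098175049 (332, 168)
0.878286600112915 (181, 210)
gc (227.5, 221) 140.0 [455.29 110.63] 0.895
gc (333, 168) 221.0 [ 588.9  -167.39] 0.684
gc (302, 206) 218.0 [458.86 110.82] 0.915
gc (182, 210) 215.0 [ 592.84 -164.47] 0.871
```

Request:
arm_command(steps=[[1, 0, 0, -20, 0]])

```text
clock: 2.68
eef_pos: [142.8, -530.5, 208.5]
eef_rot: [-3.139, -0.0, 0.263]
wrist_force: [0.3, 0.2, -0.1]
finger_gap: 93.9
finger_force: 0.0
```

Run:
```python
from h import *
SH["short_clamp_b_center"]=SH["short_clamp_a_center"]
a=imaging.camera("top"); b=imaging.camera("scene")
for n,p,y in (("short_clamp_b_center",(590,-165,25),(0,)),("small_plane_center",(459,-238,13),(0.1,.6,1.1))):
    for c in (a,b):
        g=pick(c,n,p)
        print(n, None if g is None else fit(n,[(c,g)],p[:2],0,y))
s=monitor.read_state(); print(s["joints"],s["eef_pos"])
for c in (a,b): print(proj(c,s["eef_pos"]), proj(c,s["eef_pos"]+[0,0,-19]))
u=proj(a,s["eef_pos"]).astype(int);print(u)
x0,y0=max(0,u[0]-50),max(0,u[1]-40); 
A=a["img"][y0:y0+80,x0:x0+110]; u=proj(b,s["eef_pos"]).astype(int); print(u,x0,y0); x1,y1=max(0,u[0]-55),max(0,u[1]-40); print(x1,y1)
B=b["img"][y1:y1+80,x1:x1+110]
I=np.hstack([cv2.resize(q,(400,400*q.shape[0]//q.shape[1])) [:280] if 0 else cv2.resize(q,(400,290)) for q in (A,B)])
cv2.imwrite("pics/tcp.png",I[:,:,::-1]); print(A.shape,B.shape)
```

```text
short_clamp_b_center (array([ 588.38, -165.31]), np.float64(0.877))
short_clamp_b_center (array([ 594.53, -163.61]), np.float64(0.829))
small_plane_center (array([ 457.83, -237.13,    0.63]), np.float64(0.917))
small_plane_center None
[-1.37459995e+00  2.85675722e-01  1.49429844e+00 -5.52886697e-06
  1.36260470e+00 -6.65999947e-02] [ 142.8232227  -530.8540037   208.63852948]
[542.88714751 363.56567079] [536.7945182 361.4206745]
[154.85080922  71.04614741] [155.68391149  76.49148057]
[542 363]
[154  71] 492 323
99 31
(61, 20, 3) (80, 110, 3)
```

View pics/tcp.png

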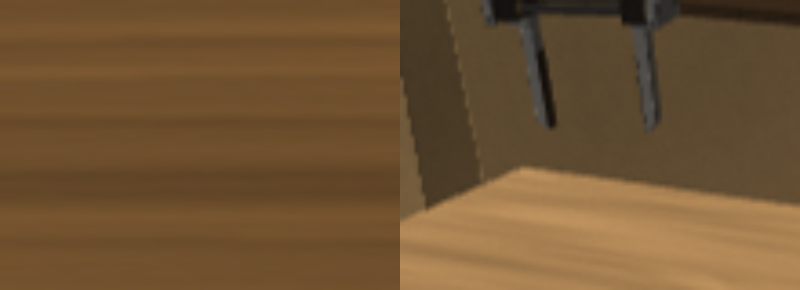

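The scene crop shows the fingertips at about (154,66). I predicted (156,76), so I check this again over the first clamp before descending.

Request:
arm_command(steps=[[1, 528, -237, 0, 0], [1, 528, -237, 0, 0], [1, 528, -237, 0, 0], [1, 528, -237, 0, 0], [1, 528, -237, 0, 0], [1, 528, -237, 0, 0], [1, 528, -237, 58, 0], [1, 528, -237, 58, 0], [1, 528, -237, 58, 0], [1, 528, -237, 58, 0], [1, 528, -237, 58, 0], [1, 528, -237, 58, 0], [1, 528, -237, 58, 0], [1, 528, -237, 58, 0]])

```text
clock: 4.72
eef_pos: [590.8, -165.8, 152.0]
eef_rot: [3.141, -0.001, 0.262]
wrist_force: [0.1, -0.2, 0.4]
finger_gap: 93.9
finger_force: 0.0
```

```bash
cat > look.py <<'E'
from h import *
import sys
# usage: look.py name : crops around tcp in both cams
def look(name,w=40):
    s=monitor.read_state(); p=np.array(s["eef_pos"]); y=s["eef_rot"][2]
    ty=np.array([np.sin(y),-np.cos(y),0]); o=[]
    for k in ("top","scene"):
        c=imaging.camera(k); u=proj(c,p-[0,0,30]); x0,y0=int(max(0,min(512-2*w,u[0]-w))),int(max(0,min(384-2*w,u[1]-w))); f=400/(2*w)
        I=cv2.resize(c["img"][y0:y0+2*w,x0:x0+2*w],(400,400),interpolation=cv2.INTER_CUBIC)
        g=s["finger_gap"]/2
        for q in (p+[0,0,-19],p+g*ty+[0,0,-19],p-g*ty+[0,0,-19]):
            v=(proj(c,q)+.5-[x0,y0])*f; cv2.drawMarker(I,(int(v[0]),int(v[1])),(0,255,255),cv2.MARKER_CROSS,10,1)
        print(k,"origin",x0,y0,"scale",f,"tcp px",proj(c,p)); o.append(I)
    cv2.imwrite("pics/"+name+".png",np.hstack(o)[:,:,::-1]); print(s["clock"],p,s["eef_rot"],s["finger_gap"],s["wrist_force"])
if __name__=="__main__": look(sys.argv[1],int(sys.argv[2]) if len(sys.argv)>2 else 40)
E
python3 look.py overA 45
```

```text
top origin 293 113 scale 4.444444444444445 tcp px [340.97445123 154.71500967]
scene origin 131 130 scale 4.444444444444445 tcp px [174.75614857 164.81825984]
4.725 [ 590.84609517 -165.8477279   151.99286064] [ 3.14115907e+00 -6.08259284e-04  2.61685947e-01] 93.9331850382138 [ 0.06398621 -0.19822251  0.37178436]
```

View pics/overA.png

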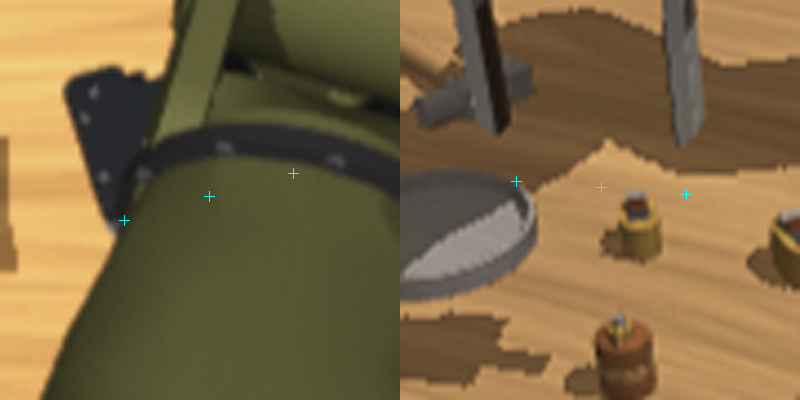

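The fingertips appear about 11 px above where I expected them in the scene view, (497,130) and (683,143) in the crop. The clamp sits between and below them. I descend part-way and look again.

Request:
arm_command(steps=[[1, 0, 0, 50, 0], [1, 0, 0, 90, 0], [1, 0, 0, 90, 0], [1, 0, 0, 90, 0]])

```text
clock: 5.32
eef_pos: [592.0, -165.4, 63.4]
eef_rot: [3.14, -0.002, 0.263]
wrist_force: [0.5, -0.4, 1.1]
finger_gap: 94.1
finger_force: 0.0
```

```bash
python3 look.py overA2 35
```

```text
top origin 297 131 scale 5.714285714285714 tcp px [334.69511639 163.46748239]
scene origin 145 170 scale 5.714285714285714 tcp px [179.09557668 196.1848694 ]
5.325 [ 592.02021679 -165.41803288   63.35522305] [ 3.14037267e+00 -1.88097473e-03  2.62730021e-01] 94.07690628931955 [ 0.5355257  -0.42237715  1.05962217]
```

View pics/overA2.png

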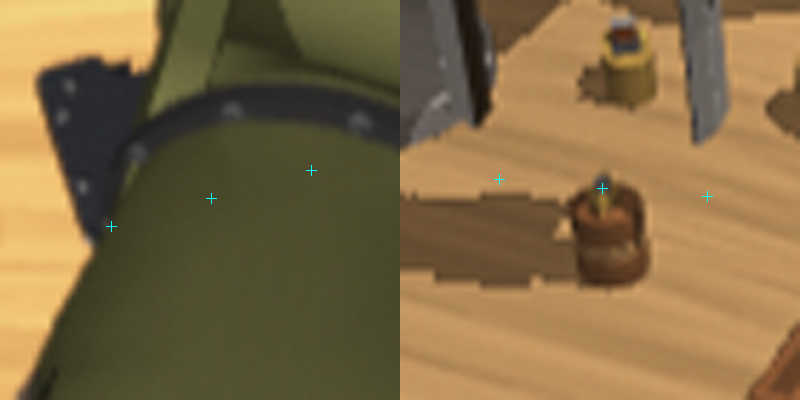

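Run:
```python
from h import *
s=monitor.read_state(); p=np.array(s["eef_pos"]); y=s["eef_rot"][2]
tx=np.array([np.cos(y),np.sin(y),0]); ty=np.array([np.sin(y),-np.cos(y),0])
a=imaging.camera("top");b=imaging.camera("scene")
for d in (-30,-15,0,15,30):
  for h in (78,):
    for off in (np.array([0,0,d]),np.array([d,0,0])):
      q=[p+off+sx*37.5*tx-88.5*ty+[0,0,h] for sx in (-1,1)]
      print(d,off,"top",[np.round(proj(a,k),1).tolist() for k in q])
# tips in scene: solve for (dx) or (dz) offset
m=np.array([(475+400+0)/1,0]) 
tip=[(145+(505-30-400)/5.714,170+122/5.714),(145+(700-400)/5.714,170+140/5.714)]
mid=np.mean(tip,0)-.5
for z in (20,30,40,44,50,60,70,80): print(z,np.round(ray(b,*mid,z)-p,1))
save(b,"full_s.png");save(a,"full_t.png")
```

```text
-30 [  0   0 -30] top [[307.4, 183.2], [298.2, 154.0]]
-30 [-30   0   0] top [[309.1, 193.4], [299.6, 163.0]]
-15 [  0   0 -15] top [[308.0, 182.0], [298.7, 152.3]]
-15 [-15   0   0] top [[308.8, 187.0], [299.4, 156.8]]
0 [0 0 0] top [[308.6, 180.7], [299.2, 150.6]]
0 [0 0 0] top [[308.6, 180.7], [299.2, 150.6]]
15 [ 0  0 15] top [[309.2, 179.4], [299.6, 148.9]]
15 [15  0  0] top [[308.3, 174.4], [298.9, 144.5]]
30 [ 0  0 30] top [[309.9, 178.0], [300.1, 147.1]]
30 [30  0  0] top [[308.1, 168.1], [298.7, 138.4]]
20 [-64.5 -52.6 -43.6]
30 [-52.5 -43.5 -33.6]
40 [-40.5 -34.4 -23.6]
44 [-35.7 -30.7 -19.6]
50 [-28.5 -25.2 -13.6]
60 [-16.5 -16.1  -3.6]
70 [-4.5 -7.   6.4]
80 [ 7.5  2.1 16.4]
```

View pics/full_s.png

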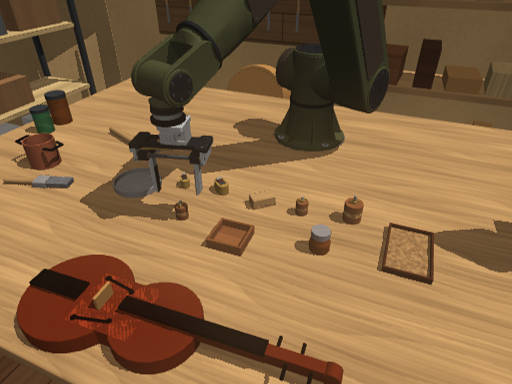

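The scene view shows the fingers at columns 157 and 198, with tips at row ~192, straddling the clamp at (181,210). The tips look higher than reported, so I go down gently and watch the force.

Request:
arm_command(steps=[[1, 0, 0, 10, 0], [1, 0, 0, 18, 0], [1, 0, 0, 26, 0], [1, 0, 0, 32, 0], [1, 0, 0, 32, 0], [1, 0, 0, 32, 0]])

```text
clock: 6.28
eef_pos: [591.3, -165.1, 29.7]
eef_rot: [3.141, -0.0, 0.263]
wrist_force: [1.0, -0.9, -0.0]
finger_gap: 93.8
finger_force: 0.0
```

```bash
python3 look.py overA3 30
```

```text
top origin 300 139 scale 6.666666666666667 tcp px [332.54260466 166.85024487]
scene origin 152 186 scale 6.666666666666667 tcp px [180.91094765 207.00569212]
6.275 [ 591.33708291 -165.12538686   29.6579918 ] [ 3.14140392e+00 -2.74356413e-04  2.62795522e-01] 93.82559743795768 [ 1.01941933 -0.89041191 -0.02825321]
```

View pics/overA3.png

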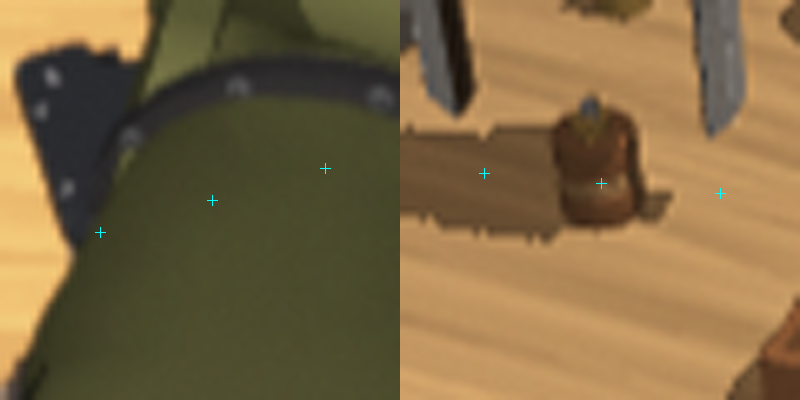

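The tips are still ~9 px above the prediction. Their shadow also suggests they are ~40 mm up rather than 11, so the height bias is about +30 mm. I continue down in small steps, watching the force.

Request:
arm_command(steps=[[1, 0, 0, 4, 0], [1, 0, 0, 8, 0], [1, 0, 0, 11, 0], [1, 0, 0, 13, 0], [1, 0, 0, 14, 0], [1, 0, 0, 14, 0]])

```text
clock: 7.12
eef_pos: [591.2, -165.1, 15.4]
eef_rot: [-3.142, 0.0, 0.263]
wrist_force: [0.2, -0.2, -0.4]
finger_gap: 93.9
finger_force: 0.0
```

```bash
python3 look.py overA4 30
```

```text
top origin 300 140 scale 6.666666666666667 tcp px [331.69928345 168.1734656 ]
scene origin 152 190 scale 6.666666666666667 tcp px [181.60330843 211.46243075]
7.125 [ 591.16995736 -165.08007607   15.41998452] [-3.14153192e+00  2.39319427e-05  2.62774980e-01] 93.94609670386501 [ 0.2283914  -0.17809463 -0.44126706]
```

View pics/overA4.png

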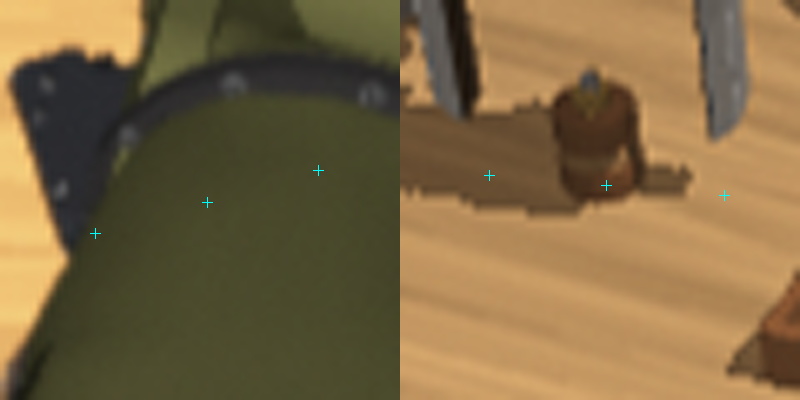

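There is no contact force with the tips nominally at −4 mm. The finger's shadow, closing from (670,205) to (690,178), puts the tips at ~18 mm, so true height is reported plus about 22. I go down 8 mm and part-close to check the fore-aft centring.

Request:
arm_command(force=10, steps=[[0.6, 0, 0, 4, 0], [0.6, 0, 0, 7, 0], [0.6, 0, 0, 8, 0], [0.6, 0, 0, 8, 0], [0.6, 0, 0, 8, 0], [0.6, 0, 0, 8, 0]])

```text
clock: 7.98
eef_pos: [591.2, -165.1, 7.5]
eef_rot: [3.142, -0.0, 0.263]
wrist_force: [1.6, -0.9, 0.3]
finger_gap: 56.3
finger_force: 0.0
```

```bash
python3 look.py overA5 20
```

```text
top origin 309 151 scale 10.0 tcp px [331.25918734 168.84222817]
scene origin 163 203 scale 10.0 tcp px [181.93473225 213.92551067]
7.975 [ 591.21430504 -165.11018209    7.52540177] [ 3.14150740e+00 -1.13910595e-04  2.62799944e-01] 56.28531002708473 [ 1.56070936 -0.92584613  0.34840508]
```

View pics/overA5.png

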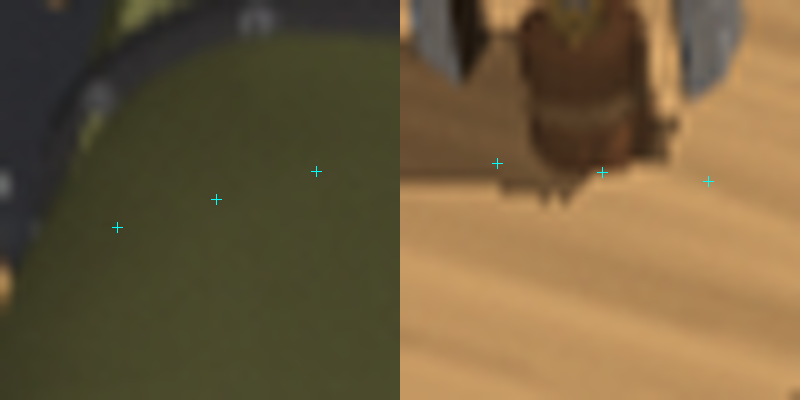

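Run:
```python
from h import *
s=monitor.read_state(); y=s["eef_rot"][2]; tx=np.array([np.cos(y),np.sin(y)]); ty=np.array([np.sin(y),-np.cos(y)])
b=imaging.camera("scene"); a=imaging.camera("top")
cl=np.array([594.5,-163.6])
for z in (3,6,9,12,15,18):
    L,R=[ray(b,u-.5,v-.5,z)[:2] for u,v in ((163+6,203+8.2),(163+29,203+10))]
    d=R-L; print(z,"gap",np.hypot(*d).round(1),"dir",np.round(d@tx/np.hypot(*d),2),"corner mid rel clamp tx,ty",np.round([((L+R)/2-cl)@tx,((L+R)/2-cl)@ty],1))
```

```text
3 gap 61.7 dir -0.01 corner mid rel clamp tx,ty [-18.   10.9]
6 gap 61.4 dir -0.01 corner mid rel clamp tx,ty [-14.3   9.4]
9 gap 61.1 dir -0.01 corner mid rel clamp tx,ty [-10.5   7.8]
12 gap 60.8 dir -0.01 corner mid rel clamp tx,ty [-6.8  6.3]
15 gap 60.4 dir -0.01 corner mid rel clamp tx,ty [-3.   4.8]
18 gap 60.1 dir -0.01 corner mid rel clamp tx,ty [0.7 3.2]
```

Request:
arm_command(steps=[[0.6, 0, 0, 2, 0], [0.6, 0, 0, 4, 0], [0.6, 0, 0, 5, 0], [0.6, 0, 0, 5, 0]])

```text
clock: 8.68
eef_pos: [591.1, -165.1, 2.3]
eef_rot: [-3.141, 0.0, 0.263]
wrist_force: [0.3, 1.7, -0.4]
finger_gap: 56.1
finger_force: 0.0
```

Request:
arm_command(steps=[[0.6, 0, 0, 1, 0], [0.6, 0, 0, 2, 0], [0.6, 0, 0, 2, 0]])

```text
clock: 9.05
eef_pos: [591.1, -165.1, 0.3]
eef_rot: [-3.141, 0.0, 0.263]
wrist_force: [0.4, 0.3, -0.3]
finger_gap: 56.3
finger_force: 0.0
```

Request:
arm_command(steps=[[0.6, 0, 0, 1, 0], [0.6, 0, 0, 2, 0], [0.6, 0, 0, 2, 0]])

```text
clock: 9.43
eef_pos: [591.1, -165.1, -1.6]
eef_rot: [-3.142, 0.0, 0.263]
wrist_force: [-0.1, -0.1, 0.1]
finger_gap: 56.3
finger_force: 0.0
```

Request:
arm_command(steps=[[0.6, 0, 0, 1, 0], [0.6, 0, 0, 2, 0], [0.6, 0, 0, 2, 0]])

```text
clock: 9.8
eef_pos: [591.1, -165.0, -3.7]
eef_rot: [-3.142, 0.0, 0.263]
wrist_force: [-0.5, 0.2, 0.4]
finger_gap: 56.2
finger_force: 0.0
```

Request:
arm_command(steps=[[0.6, 0, 0, 1, 0], [0.6, 0, 0, 2, 0], [0.6, 0, 0, 2, 0]])

```text
clock: 10.18
eef_pos: [591.1, -165.1, -5.6]
eef_rot: [-3.142, 0.0, 0.263]
wrist_force: [0.4, -0.3, -0.5]
finger_gap: 55.9
finger_force: 0.0
```

```bash
python3 look.py overA6 20
```

```text
top origin 308 152 scale 10.0 tcp px [330.50926604 169.99303887]
scene origin 163 206 scale 10.0 tcp px [182.54108701 217.95607875]
10.175 [ 591.13535064 -165.07412042   -5.64049663] [-3.14150608e+00  9.46867803e-05  2.62773135e-01] 55.92236872356181 [ 0.43491867 -0.3086685  -0.52266011]
```

View pics/overA6.png

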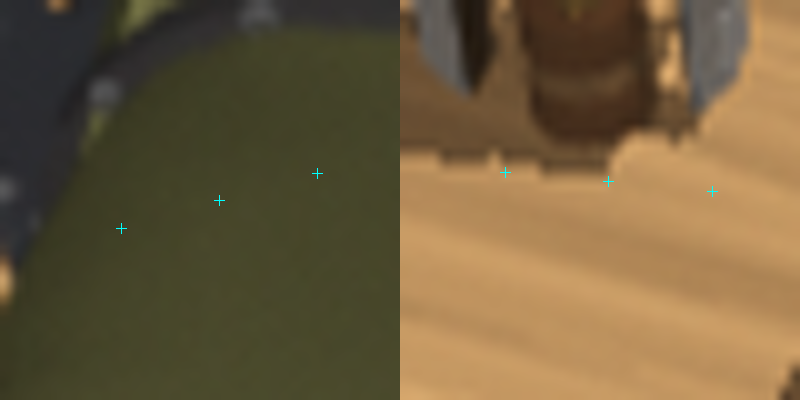

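No contact so far. This fits a purely vertical bias of ~35 mm, so the true TCP is at ~30 mm, mid upper spool, and centred on the clamp. The finger opening after closing will confirm it, since the spool is 32 mm across.

Request:
arm_command(force=10, steps=[[0.2, 0, 0, 0, 0], [0.2, 0, 0, 0, 0], [0.2, 0, 0, 0, 0], [0.2, 0, 0, 0, 0], [0.2, 0, 0, 0, 0], [0.2, 0, 0, 0, 0]])

```text
clock: 11.02
eef_pos: [591.2, -165.1, -5.5]
eef_rot: [-3.142, 0.0, 0.263]
wrist_force: [-0.9, 1.4, 1.3]
finger_gap: 32.0
finger_force: 10.0
```

Request:
arm_command(force=20, steps=[[0.2, 0, 0, 0, 0], [0.2, 0, 0, -20, 0], [0.2, 0, 0, -45, 0], [0.2, -20, 35, -50, 0], [0.2, -50, 85, -50, 0], [0.2, -80, 135, -50, 0], [0.2, -102, 172, -50, 0], [0.2, -102, 172, -40, 0], [0.2, -102, 172, -28, 0], [0.2, -102, 172, -20, 0], [0.2, -102, 172, -20, 0], [0.2, -102, 172, -20, 0]])

```text
clock: 12.52
eef_pos: [537.8, -357.3, 14.8]
eef_rot: [3.141, -0.0, 0.264]
wrist_force: [0.5, 0.2, -0.7]
finger_gap: 31.8
finger_force: 20.0
```

```bash
python3 look.py dish1 40
```

```text
top origin 362 148 scale 5.0 tcp px [406.30950001 186.83791674]
scene origin 95 153 scale 5.0 tcp px [133.63002509 185.06195195]
12.525 [ 537.75910001 -357.27537385   14.76613273] [ 3.14134342e+00 -2.19781393e-04  2.63534153e-01] 31.77615161697796 [ 0.46777439  0.24572805 -0.69962189]
```

View pics/dish1.png

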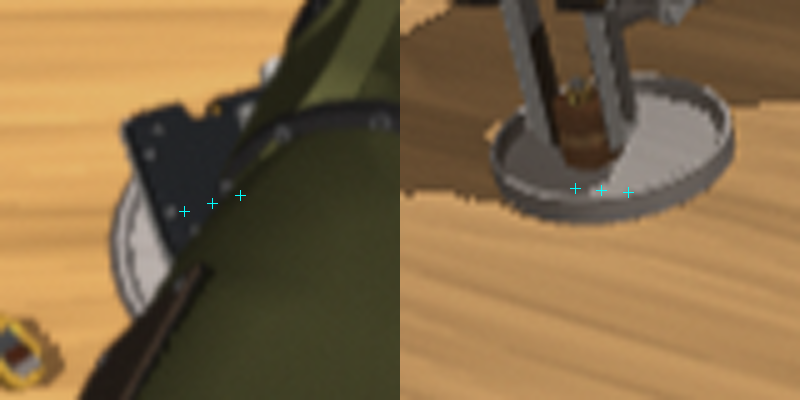

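The clamp hangs over the dish floor, at (590,165) in the scene crop. I lower it.

Request:
arm_command(steps=[[0.2, 0, 0, 6, 0], [0.2, 0, 0, 11, 0], [0.2, 0, 0, 14, 0], [0.2, 0, 0, 14, 0], [0.2, 0, 0, 14, 0]])

```text
clock: 13.25
eef_pos: [537.4, -357.7, 0.6]
eef_rot: [3.141, -0.0, 0.263]
wrist_force: [0.2, -0.8, 0.4]
finger_gap: 31.2
finger_force: 20.0
```

Request:
arm_command(steps=[[0.2, 0, 0, 0.5, 0], [0.2, 0, 0, 1, 0], [0.2, 0, 0, 1, 0]])

```text
clock: 13.62
eef_pos: [537.4, -357.7, -0.5]
eef_rot: [3.142, -0.0, 0.263]
wrist_force: [0.7, 0.4, -0.2]
finger_gap: 31.6
finger_force: 20.0
```

Request:
arm_command(steps=[[0.2, 0, 0, 0.5, 0], [0.2, 0, 0, 1, 0], [0.2, 0, 0, 1, 0]])

```text
clock: 14.0
eef_pos: [537.5, -357.7, -0.6]
eef_rot: [3.141, -0.0, 0.263]
wrist_force: [-3.6, 2.9, 9.1]
finger_gap: 31.3
finger_force: 20.0
```

Request:
arm_command(steps=[[0.2, 0, 0, 0.5, 0], [0.2, 0, 0, 1, 0], [0.2, 0, 0, 1, 0]])

```text
clock: 14.38
eef_pos: [537.5, -357.7, -0.6]
eef_rot: [3.141, -0.0, 0.263]
wrist_force: [-7.8, 5.9, 19.8]
finger_gap: 31.5
finger_force: 20.0
```

Request:
arm_command(steps=[[0.2, 0, 0, -2, 0], [0.5, 0, 0, -2, 0], [0.55, 0, 0, -2, 0], [0.55, 0, 0, -2, 0], [0.55, 0, 0, -2, 0], [0.55, 0, 0, -20, 0], [0.6, 0, 0, -45, 0], [0.65, 0, 0, -82.5, 0], [0.65, 0, 0, -82.5, 0]])

```text
clock: 15.5
eef_pos: [538.8, -358.7, 84.4]
eef_rot: [3.137, -0.004, 0.263]
wrist_force: [-0.2, -0.6, -0.6]
finger_gap: 61.0
finger_force: 0.0
```

Request:
arm_command(steps=[[0.65, 43, -474, 0, 0], [0.65, 43, -474, 0, 0], [0.65, 43, -474, 0, 0], [0.65, 43, -474, 0, 0], [0.65, 43, -474, 0, 0], [0.65, 43, -474, 0, 0], [0.65, 43, -474, 0, 0], [0.65, 43, -474, 0, 0], [0.65, 43, -474, 0, 0], [0.65, 43, -474, 0, 0], [0.65, 43, -474, 30, 0], [0.65, 43, -474, 30, 0], [0.65, 43, -474, 30, 0]])

```text
clock: 17.12
eef_pos: [456.2, 110.6, 50.7]
eef_rot: [3.142, -0.0, 0.262]
wrist_force: [0.4, 0.2, 0.5]
finger_gap: 61.3
finger_force: 0.0
```

```bash
python3 - <<'E'
from h import *
SH["short_clamp_b_center"]=SH["short_clamp_a_center"]
b=imaging.camera("scene")
for n in ("short_clamp_a_center","short_clamp_b_center"):
    print([(np.round(r[1],1).tolist(),round(float(r[2]),2)) for r in regs(b,n)])
p=(537.5,-357.7,30); g=pick(b,"short_clamp_a_center",p)
if g is None: g=pick(b,"short_clamp_b_center",p)
if g is not None: print(fit("short_clamp_a_center",[(b,g)],p[:2],5))
p=(459,111.5,25); g=pick(b,"short_clamp_a_center",p)
if g is not None: print(fit("short_clamp_a_center",[(b,g)],p[:2],0))
E
python3 look.py B1 35
```

```text
[([302.1, 207.8, 11.2, 24.7], 0.74)]
[([134.2, 183.0, 13.4, 18.4], 0.72)]
(array([ 540.03, -354.29]), np.float64(0.881))
(array([457.78, 110.85]), np.float64(0.883))
top origin 191 185 scale 5.714285714285714 tcp px [225.69285902 219.60974571]
scene origin 266 170 scale 5.714285714285714 tcp px [302.67349455 196.16956787]
17.425 [455.96038525 111.20191788  50.38374138] [ 3.14150467e+00 -6.72113076e-04  2.62747789e-01] 61.175212458152 [-0.1082907  -0.15257863  0.22710549]
```

View pics/B1.png

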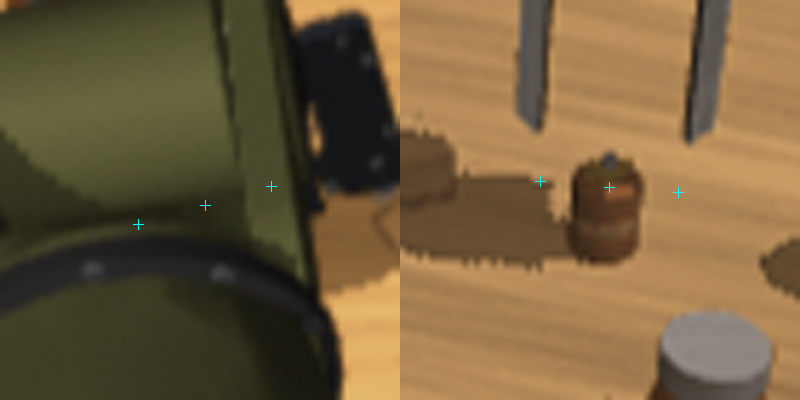

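The clamp in the dish is upright, at (134,183). The second clamp lies between the open fingers at (607,210) in the crop. I descend and grasp.

Request:
arm_command(force=20, steps=[[0.65, 0, 0, 20, 0], [0.65, 0, 0, 40, 0], [0.65, 0, 0, 52, 0], [0.65, 0, 0, 56, 0], [0.65, 0, 0, 56, 0], [0.2, 0, 0, 56, 0], [0.2, 0, 0, 56, 0], [0.2, 0, 0, 56, 0], [0.2, 0, 0, 56, 0], [0.2, 0, 0, 56, 0], [0.2, 0, 0, 56, 0]])

```text
clock: 18.9
eef_pos: [455.9, 111.2, -5.9]
eef_rot: [3.142, -0.0, 0.263]
wrist_force: [-0.7, -0.1, 4.9]
finger_gap: 31.8
finger_force: 20.0
```

Request:
arm_command(steps=[[0.2, 0, 0, -30, 0], [0.2, 0, 0, -85, 0], [0.2, 0, 0, -85, 0], [0.2, -99, 476, -85, 0], [0.2, -99, 476, -85, 0], [0.2, -99, 476, -85, 0], [0.2, -99, 476, -85, 0], [0.2, -99, 476, -85, 0], [0.2, -99, 476, -85, 0], [0.2, -99, 476, -85, 0], [0.2, -99, 476, -85, 0], [0.2, -99, 476, -85, 0], [0.2, -99, 476, -85, 0], [0.2, -99, 476, -50, 0], [0.2, -99, 476, -20, 0], [0.2, -99, 476, -10, 0], [0.2, -99, 476, -6, 0], [0.2, -99, 476, -6, 0], [0.2, -99, 476, -6, 0]])

```text
clock: 21.28
eef_pos: [484.2, -374.4, 0.9]
eef_rot: [3.14, -0.001, 0.263]
wrist_force: [0.2, 0.9, -0.9]
finger_gap: 31.9
finger_force: 20.0
```

Request:
arm_command(steps=[[0.2, 0, 0, 0.5, 0], [0.2, 0, 0, 1, 0], [0.2, 0, 0, 1, 0]])

```text
clock: 21.65
eef_pos: [483.9, -374.3, -0.8]
eef_rot: [3.141, -0.0, 0.263]
wrist_force: [-0.2, 0.0, 2.1]
finger_gap: 31.5
finger_force: 20.0
```

Request:
arm_command(steps=[[0.2, 0, 0, -0.5, 0], [0.5, 0, 0, -0.5, 0], [0.55, 0, 0, -0.5, 0], [0.55, 0, 0, -0.5, 0], [0.55, 0, 0, -0.5, 0], [0.55, 0, 0, -20, 0], [0.6, 0, 0, -45, 0], [0.85, 0, 0, -86, 0], [0.85, 0, 0, -86, 0]])

```text
clock: 22.78
eef_pos: [485.2, -375.3, 89.7]
eef_rot: [3.136, -0.004, 0.263]
wrist_force: [0.3, 0.3, -0.2]
finger_gap: 73.4
finger_force: 0.0
```

Request:
arm_command(steps=[[0.85, 108, -600, 0, 0], [0.85, 108, -600, 0, 0], [0.85, 108, -600, 0, 0], [0.85, 108, -600, 0, 0], [0.85, 108, -600, 0, 0], [0.85, 108, -600, 0, 0], [0.85, 108, -600, 0, 0], [0.85, 108, -600, 0, 0], [0.85, 108, -600, 0, 0], [0.85, 108, -600, 0, 0], [0.85, 108, -600, 0, 0], [0.85, 108, -600, 0, 0], [0.85, 108, -600, 0, 0], [0.85, 108, -600, 0, 0]])

```text
clock: 24.52
eef_pos: [432.5, 232.5, 85.1]
eef_rot: [3.142, -0.0, 0.261]
wrist_force: [-0.4, -0.3, 0.2]
finger_gap: 80.0
finger_force: 0.0
```

Run:
```python
from h import *
SH["short_clamp_b_center"]=SH["short_clamp_a_center"]
b=imaging.camera("scene")
for n in ("short_clamp_a_center","short_clamp_b_center"):
    print([(np.round(r[1],1).tolist(),round(float(r[2]),2)) for r in regs(b,n)])
    for p in ((540,-354,30),(486,-371,30)):
        g=pick(b,n,p)
        if g is not None: print(n,p,fit("short_clamp_a_center",[(b,g)],p[:2],5))
g=pick(b,"tall_clamp_center",(435,235,36))
if g is not None: print("tall",fit("tall_clamp_center",[(b,g)],(435,235)))
print(monitor.read_state()["eef_pos"])
save(b,"s5.png")
```

```text
[]
[([133.3, 179.8, 14.0, 17.2], 0.69)]
short_clamp_b_center (540, -354, 30) (array([ 540.56, -355.53]), np.float64(0.923))
short_clamp_b_center (486, -371, 30) (array([ 540.66, -355.19]), np.float64(0.922))
tall (array([433.54, 235.44]), np.float64(0.906))
[432.23798546 233.26772304  84.95379891]
```

Request:
arm_command(force=25, steps=[[0.85, 0, 0, 30, 0], [0.85, 0, 0, 55, 0], [0.85, 0, 0, 72, 0], [0.85, 0, 0, 78, 0], [0.85, 0, 0, 78, 0], [0.3, 0, 0, 78, 0], [0.3, 0, 0, 78, 0], [0.3, 0, 0, 78, 0], [0.3, 0, 0, 78, 0], [0.3, 0, 0, 78, 0], [0.3, 0, 0, 78, 0]])

```text
clock: 26.3
eef_pos: [432.4, 233.4, 7.2]
eef_rot: [-3.141, -0.0, 0.263]
wrist_force: [-1.1, -0.4, 4.4]
finger_gap: 45.0
finger_force: 25.0
```

Run:
```python
from h import *
a=imaging.camera("top")
print(monitor.read_state()["eef_pos"])
for n in ("short_clamp_a_center","short_clamp_b_center"):
    for r in regs(a,n): 
        print(n,np.round(r[1],1),round(float(r[2]),2), np.round(ray(a,*r[1][:2],30),1), fit("short_clamp_a_center",[(a,r[0])],ray(a,*r[1][:2],30)[:2],5))
for n,z in (("square_box",12),("round_dish",9)):
    L=regs(a,n)
    if L: print(n,np.round(L[0][1],1),fit(n,[(a,L[0][0])],ray(a,*L[0][1][:2],z)[:2],0,(0,) if n[0]=="r" else (-.2,0,.2)))
```

```text
[432.33904476 233.39404091   7.15803629]
short_clamp_a_center [416.2 207.9  20.8  16.1] 0.55 [ 479.9 -372.8   30. ] (array([ 481.78, -373.73]), np.float64(0.875))
short_clamp_b_center [409.6 189.1  14.6  15.9] 0.73 [ 528.9 -360.    30. ] (array([ 534.31, -358.31]), np.float64(0.872))
square_box [273.1 160.8  37.2  34.6] (array([ 6.1919e+02, -1.0470e+01,  3.0000e-02]), np.float64(0.947))
```

Request:
arm_command(steps=[[0.3, 0, 0, -30, 0], [0.3, 0, 0, -80, 0], [0.3, 0, 0, -80, 0], [0.3, 119, 286, -80, 0], [0.3, 119, 286, -80, 0], [0.3, 119, 286, -80, 0], [0.3, 119, 286, -80, 0], [0.3, 119, 286, -80, 0], [0.3, 119, 286, -80, 0], [0.3, 119, 286, -80, 0], [0.3, 119, 286, -60, 0], [0.3, 119, 286, -40, 0], [0.3, 119, 286, -40, 0], [0.3, 119, 286, -40, 0]])

```text
clock: 28.3
eef_pos: [621.6, -11.6, 47.4]
eef_rot: [3.141, -0.0, 0.263]
wrist_force: [0.4, 0.5, -2.0]
finger_gap: 45.0
finger_force: 25.0
```

```bash
python3 - <<'E'
from h import *
b=imaging.camera("scene"); p=monitor.read_state()["eef_pos"]; print(p)
n="tall_clamp_center"
for r in regs(b,n): print(np.round(r[1],1),r[2],fit(n,[(b,r[0])],p[:2],40))
r=regs(b,"square_box")
if r: print(np.round(r[0][1],1),fit("square_box",[(b,r[0][0])],(623,-11),0,(-.1,.0)))
E
python3 look.py tallbox 30
```

```text
[621.77985157 -11.74815847  47.69198726]
[229.4 217.9  20.7  31.9] 0.56 (array([624.  , -12.08]), np.float64(0.952))
[232.4 240.   51.6  31.6] 0.34 (array([684.22,  33.85]), np.float64(0.46))
[231.9 238.8  51.2  34.7] (array([ 6.2496e+02, -1.0750e+01,  3.0000e-02]), np.float64(0.799))
top origin 243 127 scale 6.666666666666667 tcp px [273.57449206 154.76912359]
scene origin 200 203 scale 6.666666666666667 tcp px [229.92229691 223.45302451]
28.45 [621.81432708 -11.92356504  47.72996924] [ 3.14117435e+00 -1.14944220e-03  2.62865479e-01] 45.56779921514342 [ 0.35947403 -0.38553857 -2.46653931]
```

View pics/tallbox.png

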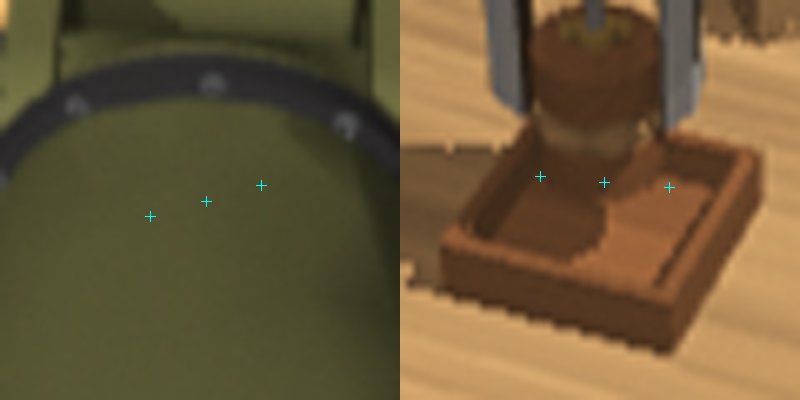

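The tall clamp hangs centred over the box; the fit gives (624,−12) against the box at (624,−11). I lower it.

Request:
arm_command(steps=[[0.3, 0, 0, 12, 0], [0.3, 0, 0, 24, 0], [0.3, 0, 0, 30, 0], [0.3, 0, 0, 33, 0], [0.3, 0, 0, 33, 0], [0.3, 0, 0, 33, 0]])

```text
clock: 29.3
eef_pos: [621.6, -12.0, 14.2]
eef_rot: [3.141, -0.0, 0.263]
wrist_force: [-0.3, 0.4, -0.9]
finger_gap: 45.4
finger_force: 25.0
```

Request:
arm_command(steps=[[0.3, 0, 0, 0.7, 0], [0.3, 0, 0, 1.4, 0], [0.3, 0, 0, 1.4, 0]])

```text
clock: 29.68
eef_pos: [621.6, -11.9, 13.2]
eef_rot: [3.141, -0.001, 0.263]
wrist_force: [-3.0, -0.8, 4.8]
finger_gap: 45.6
finger_force: 25.0
```

Request:
arm_command(steps=[[0.3, 0, 0, -0.8, 0], [0.55, 0, 0, -0.8, 0], [0.65, 0, 0, -0.8, 0], [0.65, 0, 0, -0.8, 0], [0.65, 0, 0, -0.8, 0], [0.65, 0, 0, -20, 0], [0.65, 0, 0, -45, 0], [0.65, 0, 0, -80, 0], [0.65, 0, 0, -80, 0], [0.65, -20, 0, -80, -10], [0.65, -50, 0, -80, -20], [0.65, -50, 0, -80, -20]])

```text
clock: 31.18
eef_pos: [572.0, -25.3, 92.9]
eef_rot: [-3.141, 0.0, 0.613]
wrist_force: [0.4, 0.7, -0.2]
finger_gap: 60.9
finger_force: 0.0
```

Run:
```python
from h import *
a=imaging.camera("top"); b=imaging.camera("scene")
for n,p,z in (("tall_clamp_center",(622,-12,42),6),("large_plane_center",(445,-128,15),0),("small_plane_center",(459,-239,13),0)):
    for c in (a,b):
        for r in regs(c,n):
            if np.hypot(*(np.array(r[1][:2])-proj(c,p)))<14: print(n,np.round(r[1],1),round(float(r[2]),2),fit(n,[(c,r[0])],p[:2],z,(0,) if n[0]=="t" else (.4,.8,1.2)))
    v=[(c,g) for c,g in ((a,pick(a,n,p)),(b,pick(b,n,p))) if g is not None]
print(monitor.read_state()["eef_pos"],monitor.read_state()["eef_rot"])
# yellow brass mask orientation from top via minAreaRect
for p in ((445,-128,15),(459,-239,13)):
    u=proj(a,p).astype(int); w=14
    I=a["img"][u[1]-w:u[1]+w,u[0]-w:u[0]+w].astype(np.uint8).copy()
    gm=np.full(I.shape[:2],cv2.GC_PR_BGD,np.uint8); cv2.circle(gm,(w,w),10,cv2.GC_PR_FGD,-1); cv2.circle(gm,(w,w),3,1,-1); gm[:2]=0;gm[-2:]=0;gm[:,:2]=0;gm[:,-2:]=0
    cv2.grabCut(I,gm,None,np.zeros((1,65)),np.zeros((1,65)),6,cv2.GC_INIT_WITH_MASK)
    g=np.zeros((384,512),np.float32); g[u[1]-w:u[1]+w,u[0]-w:u[0]+w]=(gm==1)|(gm==3)
    print("gc",g.sum(),fit("large_plane_center" if p[2]==15 else "small_plane_center",[(a,g)],p[:2],0,(.4,.8,1.2)))
```

```text
tall_clamp_center [230.3 229.8  23.   28.7] 0.69 (array([623.65, -12.22]), np.float64(0.892))
large_plane_center [326.8 229.3   7.9  12.3] 0.62 (array([ 437.33, -138.98,    2.26]), np.float64(0.34))
large_plane_center [224.2 187.4  10.7  22.6] 0.66 (array([ 444.94, -121.66,    0.54]), np.float64(0.712))
small_plane_center [363.6 220.2  13.9  11.1] 0.59 (array([ 455.68, -238.65,    0.63]), np.float64(0.911))
small_plane_center [183.2 181.1   6.6  17.9] 0.47 (array([ 460.47, -236.58,    0.6 ]), np.float64(0.845))
[573.1934299  -24.94532148  92.53449807] [-3.14159142e+00  5.98689273e-06  6.11750809e-01]
gc 77.0 (array([ 440.52, -128.28,    2.22]), np.float64(0.348))
gc 122.0 (array([ 456.95, -236.6 ,    0.81]), np.float64(0.746))
```

Request:
arm_command(force=25, steps=[[0.65, -55, 4, 0, -8], [0.65, -110, 8, 0, -16], [0.65, -164, 11, 0, -22], [0.65, -164, 11, 0, -22], [0.65, -164, 11, 20, -22], [0.65, -164, 11, 45, -22], [0.65, -164, 11, 45, -22], [0.65, -164, 11, 45, -22]])

```text
clock: 32.88
eef_pos: [446.0, -128.0, 48.3]
eef_rot: [3.141, -0.0, 0.996]
wrist_force: [-0.3, -0.0, 0.2]
finger_gap: 61.3
finger_force: 0.0
```

```bash
python3 - <<'E'
from h import *
b=imaging.camera("scene");s=monitor.read_state(); print(s["eef_pos"],s["eef_rot"][2])
n="large_plane_center"
for r in regs(b,n): print(np.round(r[1],1),round(float(r[2]),2),fit(n,[(b,r[0])],(447,-127),0,(.4,.8,1.2)))
E
python3 look.py lp 25
```

```text
[ 446.03151666 -128.13541449   48.50336675] 0.9957970315271034
[223.2 188.9  17.9  17.4] 0.69 (array([ 449.09, -124.73,    1.03]), np.float64(0.894))
top origin 295 198 scale 8.0 tcp px [321.66402566 222.06797673]
scene origin 195 159 scale 8.0 tcp px [220.0190562  175.57762226]
32.975 [ 445.96224335 -128.19477462   48.50665195] [ 3.14007479e+00 -3.80238164e-04  9.95793859e-01] 61.14709262104254 [-0.11386251  0.10149331  0.15098066]
```

View pics/lp.png

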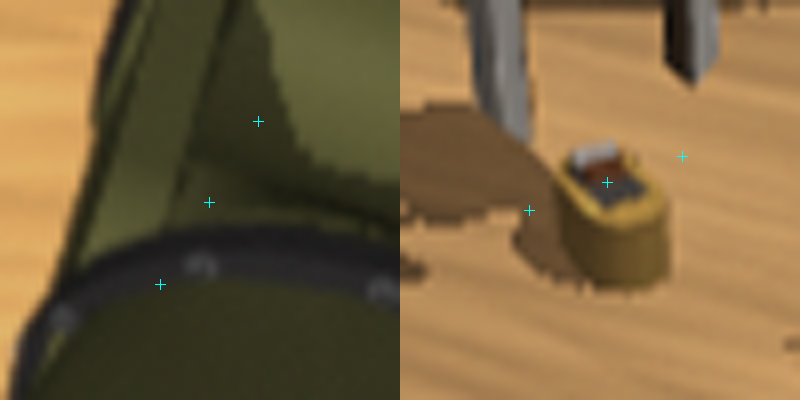

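The plane sits under the open fingers at (612,215) in the crop, with its length along the tool's x. I descend and grasp. That was the last picture, so from here I rely on numbers.

Request:
arm_command(force=25, steps=[[0.65, 0, 0, 20, 0], [0.65, 0, 0, 40, 0], [0.65, 0, 0, 52, 0], [0.65, 0, 0, 58, 0], [0.65, 0, 0, 58, 0], [0.2, 0, 0, 58, 0], [0.2, 0, 0, 58, 0], [0.2, 0, 0, 58, 0], [0.2, 0, 0, 58, 0], [0.2, 0, 0, 58, 0], [0.2, 0, 0, 58, 0]])

```text
clock: 34.45
eef_pos: [445.2, -128.1, -10.3]
eef_rot: [-3.142, 0.0, 0.996]
wrist_force: [-2.7, 1.2, 5.4]
finger_gap: 30.4
finger_force: 24.2
```

Request:
arm_command(force=30, steps=[[0.2, 0, 0, -30, 0], [0.2, 0, 0, -90, 0], [0.2, 0, 0, -90, 0], [0.2, 474, -194, -90, 10], [0.2, 474, -194, -90, 20], [0.2, 474, -194, -90, 30], [0.2, 474, -194, -90, 40], [0.2, 474, -194, -90, 50], [0.2, 474, -194, -90, 56], [0.2, 474, -194, -90, 56], [0.2, 474, -194, -90, 56], [0.2, 474, -194, -90, 56], [0.2, 474, -194, -90, 56], [0.2, 474, -194, -90, 56], [0.2, 474, -194, -60, 56], [0.2, 474, -194, -35, 56], [0.2, 474, -194, -35, 56], [0.2, 474, -194, -35, 56]])

```text
clock: 36.7
eef_pos: [540.8, 374.7, 25.7]
eef_rot: [-3.141, -0.001, 0.018]
wrist_force: [-0.5, -0.6, -2.4]
finger_gap: 30.4
finger_force: 29.1
```

Run:
```python
from h import *
a=imaging.camera("top");b=imaging.camera("scene");s=monitor.read_state(); print(s["eef_pos"],s["eef_rot"][2],s["finger_gap"],s["joints"])
for n,p,z,y in (("large_plane_center",(541,375,50),35,(-.3,.1)),("plane_tray",(506,376,7),0,(-.1,.1))):
    for c in (a,b):
        for r in regs(c,n)[:2]: print(n,np.round(r[1],1),round(float(r[2]),2),fit(n,[(c,r[0])],p[:2],z,y))
```

```text
[540.84951853 375.14828725  26.01573091] 0.018020041691106714 30.162470795099317 [ 5.50816496e-01  6.98138545e-01  1.32793337e+00 -3.34897332e-05
  1.11343935e+00  2.10360661e+00]
large_plane_center [411.9 248.4  19.   33.9] 0.87 (array([ 5.4291e+02,  3.7511e+02, -3.0000e-02]), np.float64(0.878))
plane_tray [137.5 202.1  20.   53.1] 0.91 (array([520.85, 332.22,   0.67]), np.float64(0.208))
plane_tray [409.  187.1  14.7  18.9] 0.66 (array([ 5.06e+02,  3.76e+02, -1.00e-01]), np.float64(0.0))
plane_tray [406.9 255.6  49.   62.9] 0.7 (array([5.1055e+02, 3.7591e+02, 2.0000e-02]), np.float64(0.683))
```

Request:
arm_command(steps=[[0.2, 0, 0, 12, 0], [0.2, 0, 0, 22, 0], [0.2, 0, 0, 27, 0], [0.2, 0, 0, 30, 0], [0.2, 0, 0, 30, 0], [0.2, 0, 0, 30, 0]])

```text
clock: 37.75
eef_pos: [540.3, 375.2, -5.3]
eef_rot: [-3.141, -0.0, 0.018]
wrist_force: [-0.4, 0.4, 0.8]
finger_gap: 30.3
finger_force: 29.2
```

Request:
arm_command(steps=[[0.2, 0, 0, 0.7, 0], [0.2, 0, 0, 1.4, 0], [0.2, 0, 0, 1.4, 0]])

```text
clock: 38.12
eef_pos: [540.4, 375.2, -5.3]
eef_rot: [-3.141, -0.001, 0.019]
wrist_force: [-6.4, -4.4, 12.7]
finger_gap: 30.5
finger_force: 29.3
```

Request:
arm_command(force=20, steps=[[0.2, 0, 0, -1.2, 0], [0.45, 0, 0, -1.2, 0], [0.45, 0, 0, -1.2, 0], [0.45, 0, 0, -1.2, 0], [0.45, 0, 0, -15, 0], [0.45, 0, 0, -40, 0], [0.55, 0, 0, -88, 0], [0.55, 0, 0, -88, 0]])

```text
clock: 39.12
eef_pos: [542.0, 376.3, 86.4]
eef_rot: [-3.138, -0.007, 0.018]
wrist_force: [0.6, -0.1, -0.3]
finger_gap: 51.9
finger_force: 0.0
```

Request:
arm_command(steps=[[0.55, -92, 612, 0, -9], [0.55, -92, 612, 0, -18], [0.55, -92, 612, 0, -27], [0.55, -92, 612, 0, -35.6], [0.55, -92, 612, 0, -35.6], [0.55, -92, 612, 0, -35.6], [0.55, -92, 612, 0, -35.6], [0.55, -92, 612, 0, -35.6], [0.55, -92, 612, 0, -35.6], [0.55, -92, 612, 0, -35.6], [0.55, -92, 612, 0, -35.6], [0.55, -92, 612, 0, -35.6], [0.55, -92, 612, 30, -35.6], [0.55, -92, 612, 30, -35.6], [0.55, -92, 612, 30, -35.6]])

```text
clock: 41.0
eef_pos: [460.0, -237.9, 52.0]
eef_rot: [3.141, -0.0, 0.641]
wrist_force: [0.8, -0.4, -0.2]
finger_gap: 51.4
finger_force: 0.0
```

Run:
```python
from h import *
a=imaging.camera("top");b=imaging.camera("scene");s=monitor.read_state(); print(s["eef_pos"],s["eef_rot"][2],s["finger_gap"])
for n,p,z,y in (("large_plane_center",(541,375,20),5,(-.3,.1)),("plane_tray",(506,376,7),0,(-.1,.1)),("small_plane_center",(460,-237,13),0,(.4,.8))):
    for c in (a,b):
        for r in regs(c,n)[:2]: 
            if np.hypot(*(np.array(r[1][:2])-proj(c,p)))<14: print(n,np.round(r[1],1),round(float(r[2]),2),fit(n,[(c,r[0])],p[:2],z,y))
```

```text
[ 460.09616207 -238.31693636   52.22247299] 0.6405074081098248 51.71507423345054
large_plane_center [124.4 194.8  15.9  21.5] 0.73 (array([5.3800e+02, 3.7583e+02, 4.0000e-02]), np.float64(0.886))
large_plane_center [410.1 258.4  23.4  32.1] 0.8 (array([5.4384e+02, 3.7501e+02, 3.0000e-02]), np.float64(0.931))
plane_tray [125.8 204.1  36.5  67.1] 0.94 (array([5.0350e+02, 3.7758e+02, 1.0000e-02]), np.float64(0.865))
plane_tray [408.5 255.6  52.4  62.5] 0.89 (array([5.1040e+02, 3.7611e+02, 2.0000e-02]), np.float64(0.811))
small_plane_center [182.9 181.7   8.   14.6] 0.62 (array([ 456.91, -239.56,    0.65]), np.float64(0.76))
```

Request:
arm_command(force=20, steps=[[0.55, 0, 0, 20, 0], [0.55, 0, 0, 42, 0], [0.55, 0, 0, 56, 0], [0.55, 0, 0, 62.5, 0], [0.55, 0, 0, 62.5, 0], [0.15, 0, 0, 62.5, 0], [0.15, 0, 0, 62.5, 0], [0.15, 0, 0, 62.5, 0], [0.15, 0, 0, 62.5, 0], [0.15, 0, 0, 62.5, 0], [0.15, 0, 0, 62.5, 0]])

```text
clock: 42.78
eef_pos: [459.6, -238.5, -11.1]
eef_rot: [3.141, -0.0, 0.64]
wrist_force: [-1.3, 1.5, 6.3]
finger_gap: 23.9
finger_force: 20.0
```

Request:
arm_command(steps=[[0.15, 0, 0, -30, 0], [0.15, 0, 0, -90, 0], [0.15, 0, 0, -90, 0], [0.15, 373, -487, -90, 9], [0.15, 373, -487, -90, 18], [0.15, 373, -487, -90, 27], [0.15, 373, -487, -90, 35.6], [0.15, 373, -487, -90, 35.6], [0.15, 373, -487, -90, 35.6], [0.15, 373, -487, -90, 35.6], [0.15, 373, -487, -90, 35.6], [0.15, 373, -487, -90, 35.6], [0.15, 373, -487, -90, 35.6], [0.15, 373, -487, -90, 35.6], [0.15, 373, -487, -90, 35.6], [0.15, 373, -487, -60, 35.6], [0.15, 373, -487, -35, 35.6], [0.15, 373, -487, -35, 35.6], [0.15, 373, -487, -35, 35.6]])

```text
clock: 45.15
eef_pos: [468.6, 374.5, 24.7]
eef_rot: [-3.141, -0.001, 0.017]
wrist_force: [0.2, -0.0, -1.5]
finger_gap: 23.8
finger_force: 20.0
```

Run:
```python
from h import *
b=imaging.camera("scene");s=monitor.read_state(); print(s["eef_pos"],s["eef_rot"][2],s["finger_gap"])
for n,p,z,y in (("small_plane_center",(470,377,48),35,(-.3,.1)),("large_plane_center",(541,375,20),5,(-.3,.1))):
    for r in regs(b,n)[:2]: print(n,np.round(r[1],1),round(float(r[2]),2),fit(n,[(b,r[0])],p[:2],z,y))
```

```text
[468.6974435  374.77159315  24.9528799 ] 0.017798395620420404 23.724279933709933
small_plane_center [411.4 227.1  11.9  24.9] 0.7 (array([ 4.7020e+02,  3.7528e+02, -1.0000e-02]), np.float64(0.895))
small_plane_center [231.5 240.5  53.6  32.3] 0.29 (array([ 4.70e+02,  3.77e+02, -3.00e-01]), np.float64(0.0))
large_plane_center [407.  254.   51.7  64.8] 0.38 (array([580.33, 400.83,  -1.46]), np.float64(0.227))
```

Request:
arm_command(steps=[[0.15, 0, 0, 12, 0], [0.15, 0, 0, 22, 0], [0.15, 0, 0, 27, 0], [0.15, 0, 0, 30, 0], [0.15, 0, 0, 30, 0], [0.15, 0, 0, 30, 0]])

```text
clock: 46.05
eef_pos: [468.1, 375.0, -6.1]
eef_rot: [-3.141, -0.0, 0.019]
wrist_force: [-1.9, -0.8, 2.9]
finger_gap: 23.9
finger_force: 20.0
```

Request:
arm_command(steps=[[0.15, 0, 0, 0.7, 0], [0.15, 0, 0, 1.4, 0], [0.15, 0, 0, 1.4, 0]])

```text
clock: 46.42
eef_pos: [468.1, 375.0, -6.1]
eef_rot: [-3.141, -0.001, 0.019]
wrist_force: [-8.5, -6.1, 19.5]
finger_gap: 23.9
finger_force: 20.0
```

Contact with the floor. I release, lift and retreat, then check everything.

Request:
arm_command(steps=[[0.15, 0, 0, -1.6, 0], [0.38, 0, 0, -1.6, 0], [0.38, 0, 0, -1.6, 0], [0.38, 0, 0, -1.6, 0], [0.38, 0, 0, -15, 0], [0.38, 0, 0, -40, 0], [0.4, 0, 0, -100, 0], [0.4, 0, 0, -160, 0], [0.4, 0, 0, -160, 0]])

```text
clock: 47.55
eef_pos: [469.6, 376.1, 158.3]
eef_rot: [-3.136, -0.008, 0.019]
wrist_force: [1.0, 0.2, -0.7]
finger_gap: 37.6
finger_force: 0.0
```

Request:
arm_command(steps=[[0.4, -100, 300, 0, 0], [0.4, -100, 300, 0, 0], [0.4, -100, 300, 0, 0], [0.4, -100, 300, 0, 0], [0.4, -100, 300, 0, 0], [0.4, -100, 300, 0, 0], [0.4, -100, 300, 0, 0], [0.4, -100, 300, 0, 0], [0.4, -100, 300, 0, 0]])

```text
clock: 48.68
eef_pos: [373.6, 74.0, 152.0]
eef_rot: [3.142, 0.001, 0.02]
wrist_force: [-0.2, -1.0, 0.3]
finger_gap: 37.6
finger_force: 0.0
```

Run:
```python
from h import *
SH["short_clamp_b_center"]=SH["short_clamp_a_center"]
a=imaging.camera("top");b=imaging.camera("scene");s=monitor.read_state(); print(s["clock"],s["eef_pos"])
Y=(-.3,.1)
for n,p,z,y in (("small_plane_center",(468,375,18),5,Y),("large_plane_center",(541,375,20),5,Y),("tall_clamp_center",(622,-12,42),6,(0,)),("short_clamp_a_center",(484,-374,30),5,(0,)),("short_clamp_b_center",(538,-357,30),5,(0,)),
  ("varnish_jar_center",(570,187,28),0,(0,)),("sanding_block_center",(457,3,14),0,(-.9,-.5))):
    for c in (a,b):
        g=pick(c,n,p)
        print(n, "none" if g is None else fit(n,[(c,g)],p[:2],z,y))
```

```text
48.775 [373.5387306   73.6948998  152.06754602]
small_plane_center (array([4.6471e+02, 3.7467e+02, 1.0000e-01]), np.float64(0.915))
small_plane_center (array([ 4.6497e+02,  3.7412e+02, -5.0000e-02]), np.float64(0.883))
large_plane_center (array([ 5.3698e+02,  3.7500e+02, -2.0000e-02]), np.float64(0.944))
large_plane_center (array([ 5.4270e+02,  3.7479e+02, -1.0000e-02]), np.float64(0.931))
tall_clamp_center (array([620.06, -11.41]), np.float64(0.942))
tall_clamp_center (array([624.54, -12.09]), np.float64(0.909))
short_clamp_a_center (array([ 481.77, -374.45]), np.float64(0.829))
short_clamp_a_center (array([ 486.52, -373.66]), np.float64(0.861))
short_clamp_b_center (array([ 534.21, -357.66]), np.float64(0.916))
short_clamp_b_center (array([ 540.69, -355.85]), np.float64(0.831))
varnish_jar_center (array([568.18, 186.93]), np.float64(0.865))
varnish_jar_center (array([571.66, 186.44]), np.float64(0.839))
sanding_block_center (array([457.49,   0.56,  -0.77]), np.float64(0.776))
sanding_block_center (array([460.4 ,   3.28,  -0.98]), np.float64(0.831))
```

```bash
python3 -c "
from cell import job; print(job.sign_off())"
```

```text
the job is handed in; nothing more can be done
None
```

I handed the job in at about 49 s: both short clamps stand in the dish, the tall clamp in the box, and both planes lie sole down end to end in the tray. A last fit from both cameras found all five in place and the jar and sanding block where they were, but the sign-off returned no verdict.

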